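# Pack the hold-down arm on a circuit board

## Robot

A 7-joint arm with a two-finger parallel gripper is mounted at the origin on the work surface. World frame = base frame: x ahead of the robot, y to its left, z up, the work surface at z = 0. Lengths are in m, angles in rad, forces in N, time in s.
With the tool pointing down it reaches from about 0.35 to 0.775 m from the base axis. Payload 3.1 kg.
Tool frame: the origin (TCP) lies on the centre line of the jaws, within the pads' length; the fingertips stand 17 mm ahead of it and the grasp point (between the pads) lies 2 mm behind it (arm.tip_reach is the distance from the TCP to the fingertips, in m); z points along the fingers, y is the direction in which the jaws open and shut (so a half turn about z gives the same grasp; the last joint's range is limited). The gripper opens to 85 mm and grips with 20 to 120 N. Pads are 22 mm wide; open, the fingers measure 114 mm over their backs; the gripper's body (76 mm by 85 mm) begins 54 mm behind the grasp point. The pads swing forward as they close: fully open they stand 13 mm farther back than shut.
Start: joints at [1.084, 0.311, 0.014, 1.512, -0.004, 1.319, -0.027], TCP at [0.237, -0.496, 0.248] pointing down, gripper open.
Joint ranges: [-2.7, 2.7], [-0.3, 1.91], [-1.27, 1.3], [0.12, 2.57], [-1.44, 4.58], [0.2, 2.03], [-3.05, 3.05]. Speed limits (rad/s): [2.79, 2.79, 3.14, 3.14, 3.14, 3.14, 3.14].

## Interface

Orientations are given as a unit quaternion [w, x, y, z].
In Python, from plant import sensors, cams, workorder, arm gives the robot as it stands.
- The arm moves only by the tool carry_out, never from a script. Its argument "rows" is a list of rows, each an object with "grip": the finger opening in cm, from 0 to 8.54; "translation": the shift along the world's x, y, z in cm, a list of three; "rot": the turn, a rotation vector about the world's x, y, z in degrees, a list of three. In form: [{"grip": grip, "translation": [x, y, z], "rot": [rx, ry, rz]}, ...]. A call has 1 to 20 rows; each row shifts and turns the pose as measured when the row begins; what a row does not reach is not made up. A row lasts 1/12 s, in which the tool goes at most 41.7 mm and 7.16 degrees, less where a joint would pass 70% of its speed; a pose out of reach is approached as far as the arm can. A call is refused whole if a number of a shift passes 4.17 or a number of a turn 7.16, either way. A call with a gripper value outside its range is refused whole. The fingers move at their own pace and stop on an object; "grip_force" is the grip in N (left out, the last holds). Time passes only in rows, so rows that do not move let the fingers close. It gives the time, the measured TCP pose, the force and the opening at its end, in the units of the state.
- sensors.read_state(): the state, without advancing time (a new reading comes with each control period).
- cams.camera(name): name is "scene" or "top" or "wrist"; returns a dict with "img" (480x640x3 uint8, red, green, blue), "depth" (480x640 float32, m along the optical axis (not along the pixel's ray), 0 where there is no reading), "vertical_fov" (degrees; the focal length in pixels is half the picture's height over the tangent of half this angle, whatever the lens; pixels are square), "cx", "cy" (the principal point, pixels), "R" (3x3) and "t" (3): a world point X has camera coordinates R X + t. Camera axes: x right, y down, z forward; pixel columns grow to the right and rows downward; lengths in m; the calibration is good to about 2 mm. The wrist camera is an equidistant fisheye: a pixel r from the principal point sees the ray r / f radians off the axis. A picture is of the moment at which its call begins.
- workorder.sign_off(): hands the job in, once; it reports no verdict.
The state is a dict: "time_s": time; "qpos": joint angles; "joint_velocities": joint speeds; "joint_efforts": joint torques, N m; "tcp_pos": TCP position; "tool_rot": TCP orientation; "ft_force": force on the tool from outside, world axes, zero at the start; "ft_torque": the same for the moment, N m; "gripper_width": finger opening in m.
Only numpy, scipy, OpenCV 4.12 (cv2) and the standard library are available. Lean on these libraries where they do the work, as an engineer would, in place of code of your own. Each camera call takes 0.05 s, during which the arm holds its last target. There are 200 camera calls.

## Task

The red hold-down arm stops at level before its sprung foot reaches the heat spreader on the circuit board. With the arm still open, gently stack orange spacers flat and centred on the spreader, only as many as it takes for the foot to press on them with the arm nearly level, and leave the spare ones lying down and the flux bottle, dish and screwdriver alone. Then swing the arm down by its black knob until you feel the foot bear on the stack, press gently, about 5 newtons (half a kilo) at the foot, and finish while still holding the knob there: the arm springs open if let go.

Things in the scene. Friction and masses are not known exactly. Their poses are not given: they have to be found in the camera images.
- hinge (a point): Hinge axis of the red hold-down arm, on the fixture's grey tower, always 85 mm above the bench. Its axes are the fixture's: z up; x is the hinge axis; -y points from the hinge towards the board (the board's centre is 130 mm from the hinge along -y). The base is an aluminium plate 130 x 290 mm, 12 mm thick, with a thin stop post 40 mm from the hinge along -y.
- holddown (a joint): Angle of the red hold-down arm (rad): 0 = level, at its hard stop, reaching out over the board along -y from the hinge; 1.5 = fully open, about upright. It starts open at 1.3 to 1.5. A hinge spring (0.25 N m/rad, rest at 1.7 rad, friction 0.12 N m) throws it open from below; it stays where it is left only above about 1.25..
- knob: Black knob at the end of the arm, to hold the arm by: a cylinder 22 mm in diameter and 26 mm long along the hinge axis (x); it rolls freely on its axis (x); grip it across its 26 mm length, from above at any arm angle; the tool need not turn with the arm. Origin at its centre, 210 mm out from the hinge (-y) and 35 mm above the hinge axis when the arm is level, turning with the arm.
- foot: Round black rubber foot, 20 mm in diameter, under the arm, hanging from the 18 mm wide red bar, 130 mm out from the hinge. Origin at its lowest point (arm level), which at level and with the foot unpressed is at exactly hinge height (85 mm) over the board's centre. It slides up into the arm against a spring of 1.6 N/mm, at most 14 mm.
- module: Green circuit board 110 x 90 mm on a post, with a 50 x 50 mm aluminium heat spreader on top. Origin: centre of the spreader's flat top, where spacers go; z up. Its height varies from 60 to 80 mm above the bench, so one to three spacers are needed. A silicone cushion under it gives 1 mm for 4 N. It is delicate: no more than 30 N on it, and no more than 16 N at the foot.
- spacer0: Orange spacer plate 44 x 30 x 10 mm (x, y, z), 25 g, lying flat; origin at the centre of its underside. One of four alike, lying on a black rubber pad 3 mm thick.
- spacer1: Orange spacer plate 44 x 30 x 10 mm (x, y, z), 25 g, lying flat; origin at the centre of its underside. One of four alike, lying on a black rubber pad 3 mm thick.
- spacer2: Orange spacer plate 44 x 30 x 10 mm (x, y, z), 25 g, lying flat; origin at the centre of its underside. One of four alike, lying on a black rubber pad 3 mm thick.
- spacer3: Orange spacer plate 44 x 30 x 10 mm (x, y, z), 25 g, lying flat; origin at the centre of its underside. One of four alike, lying on a black rubber pad 3 mm thick.
- flux_bottle: White bottle with a red cap, 34 mm in diameter, 85 mm high, standing; origin under its base. Leave alone.
- parts_dish: Small steel dish 60 mm across, 22 mm high; origin under its base. Leave alone.
- driver: Screwdriver with a yellow handle, 150 mm long, lying down; origin under the middle of it. Leave alone.

How it is judged:
By the outcome, as a careful person would: the job done as asked, in the order asked, and still so for the second after the job is handed in, while the arm keeps its last pose, push and grip.
It also fails if it takes over 72 s, if anything falls off the work surface, if the arm or the gripper's body presses on something with over 40 N, if the wrist force passes 120 N, or if a joint passes its speed limit or range.

## Working session

There is one attempt and no reset: what is moved stays moved. The work goes in short steps, Python scripts to look and compute and a tool call to move; the robot and the scene stay as the last step left them, time stands still between calls to the robot, and variables do not carry over. Pictures are saved under pics/ and viewed, about 8 in all and at most 12, crops included, and the job is handed in when it is done.

Besides the shell and the picture viewer there is one more tool, called after ">>>" by a JSON object that holds its "fn" and its "kwargs". carry_out: Moves the arm, as the interface text tells. Its arguments: {"type":"object","properties":{"rows":{"type":"array","items":{"type":"object","properties":{"grip":{"type":"number"},"translation":{"type":"array","items":{"type":"number"}},"rot":{"type":"array","items":{"type":"number"}}}}},"grip_force":{"type":"number"}},"required":["rows"]}

```bash
mkdir -p pics; ls; python3 - <<'E'
from plant import sensors,cams,arm
import cv2,numpy as np
print(sensors.read_state()); print(arm.tip_reach)
for n in ("scene","top"):
    c=cams.camera(n); cv2.imwrite(f"pics/{n}0.png",c["img"][:,:,::-1]); print(n,c["vertical_fov"],c["cx"],c["cy"],c["R"].tolist(),c["t"])
    np.savez(f"{n}0.npz",**c)
E
```

```text
pics
{'time_s': 0.0, 'qpos': array([ 1.08424781,  0.31172663,  0.01396184,  1.51308985, -0.00439729,
        1.31918271, -0.02722321]), 'joint_velocities': array([ 8.22085378e-04,  7.84359153e-05,  4.54295032e-04,  2.00872086e-04,
        6.82322650e-04, -9.41703771e-04, -4.84943203e-04]), 'joint_efforts': array([ 8.58537442e-04, -3.79917026e+01,  1.46267270e-01, -2.30595732e+01,
        1.21483349e-02,  1.38273821e-02, -1.41361674e-06]), 'tcp_pos': array([ 0.23640093, -0.49582847,  0.24720718]), 'tool_rot': array([-1.14783215e-03,  9.75355714e-01,  2.20635040e-01, -3.06017676e-04]), 'ft_force': array([ 0.33861838,  0.73238452, -0.15627546]), 'ft_torque': array([-0.02295422, -0.0409048 ,  0.00159687]), 'gripper_width': 0.08572183148407743}
0.017
scene 53.187101240704855 320.87585053253866 241.6710126032056 [[0.7162916359672582, 0.69750048053757, 0.020478571561710297], [0.4000217871698864, -0.38639846644094583, -0.8310708723818298], [-0.5717594442007576, 0.6034809895779188, -0.555789378438718]] [-0.37533772 -0.19598802  1.25260668]
top 42.864429314889634 314.3975008149699 230.5699474996696 [[-0.013460589319188705, -0.9999075186576167, 0.0019407903410378236], [-0.9885383575787444, 0.013015602530727996, -0.15040781125420244], [0.1503686407822383, -0.003943123473825095, -0.9886221339048467]] [-0.0537857   0.58077643  1.22031141]
```

View pics/scene0.png

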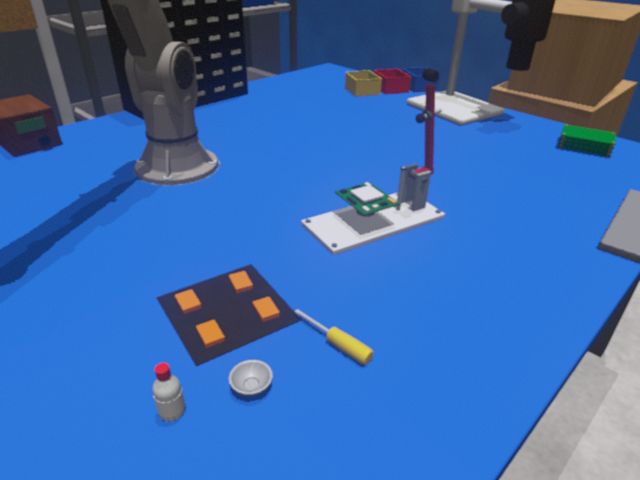

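View pics/top0.png

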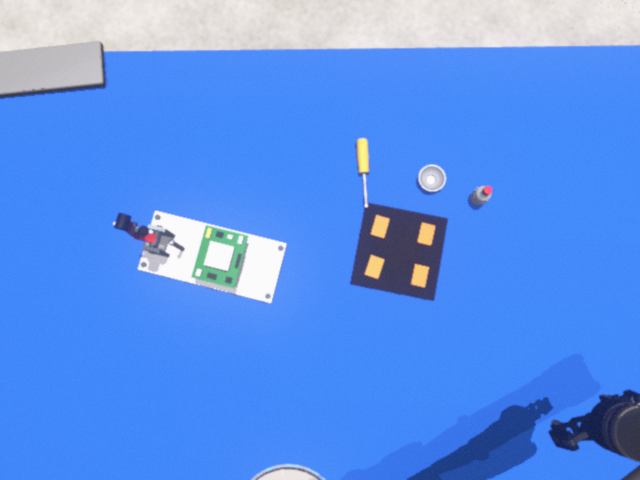

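```bash
cat > h.py <<'E'
import numpy as np,cv2
def K(c): return 240/np.tan(np.radians(c["vertical_fov"])/2)
def ray(c,u,v):
    d=np.array([(u-c["cx"])/K(c),(v-c["cy"])/K(c),1.]); R=np.array(c["R"]); return -R.T@c["t"],R.T@d
def onplane(c,u,v,z):
    o,d=ray(c,u,v); return o+d*(z-o[2])/d[2]
def cloud(c):
    v,u=np.mgrid[0:480,0:640]; z=np.array(c["depth"],float)
    P=np.stack([(u-c["cx"])/K(c)*z,(v-c["cy"])/K(c)*z,z],-1); return (P-c["t"])@np.array(c["R"])
def project(c,X):
    p=np.array(c["R"])@X+c["t"]; return p[0]/p[2]*K(c)+c["cx"],p[1]/p[2]*K(c)+c["cy"]
def blobs(m,lo=40):
    cs,_=cv2.findContours(m.astype(np.uint8),cv2.RETR_EXTERNAL,cv2.CHAIN_APPROX_NONE); return [c for c in cs if cv2.contourArea(c)>lo]
def rectw(c,cnt,z):  # contour -> world rect on plane z: centre, long side, short side, long axis angle
    W=np.array([onplane(c,*p[0],z)[:2] for p in cnt],np.float32)*1000
    (cx,cy),(a,b),th=cv2.minAreaRect(W)
    if a<b: a,b,th=b,a,th+90
    return round(cx,1),round(cy,1),round(a,1),round(b,1),round((th+90)%180-90,1)
E
python3 - <<'E'
from h import *
c=dict(np.load("top0.npz")); s=dict(np.load("scene0.npz"))
for n,c in (("top",c),("scene",s)):
    hsv=cv2.cvtColor(c["img"],cv2.COLOR_RGB2HSV); P=cloud(c); H,S,V=[hsv[...,i].astype(int) for i in range(3)]
    print(n)
    for b in blobs((H>5)&(H<20)&(S>180)&(V>150)&(P[...,2]<.03)&(P[...,2]>0)):
        M=cv2.moments(b); u,v=M["m10"]/M["m00"],M["m01"]/M["m00"]
        if n=="top" or 140<u<300: print(" spacer",round(u),round(v),rectw(c,b,.013),P[int(v),int(u)].round(4))
    w=(S<60)&(V>150)
    near=(abs(P[...,0]-.55)<.25)&(P[...,1]>0)&(P[...,1]<.5)
    for b in blobs(w&near&(P[...,2]>.05)&(P[...,2]<.1)):
        m=np.zeros((480,640),np.uint8);cv2.drawContours(m,[b],-1,1,-1)
        print(" spreader",cv2.boundingRect(b),rectw(c,b,.07),"z",np.percentile(P[m>0][:,2],[10,50,90]).round(4))
    g=(H>45)&(H<85)&(S>100)&near
    for b in blobs(g,200): 
        m=np.zeros((480,640),np.uint8);cv2.drawContours(m,[b],-1,1,-1);print(" board",cv2.boundingRect(b),rectw(c,b,.065),np.percentile(P[(m>0)&g][:,2],[10,50,90]).round(4))
    pl=near&(abs(P[...,2]-.012)<.008)&(S<60)&(V>120)
    for b in blobs(pl,200): print(" plate",cv2.boundingRect(b),rectw(c,b,.012))
    k=near&(P[...,2]>.1)
    q=P[k&(V<70)]; print(" black",len(q),q.min(0).round(3),q.max(0).round(3))
    q=P[k&(S>120)&((H<8)|(H>170))]; print(" red",len(q),np.percentile(q,[0,50,100],axis=0).round(3) if len(q) else '')
    print(" table z",np.median(P[380:400,300:350,2]))
E
```

```text
top
 spreader (203, 241, 32, 31) (527.8, 131.6, 53.3, 53.0, 74.8) z [0.0722 0.078  0.081 ]
 board (193, 228, 54, 59) (527.1, 130.6, 105.3, 86.1, -14.9) [0.0642 0.0673 0.0702]
 plate (138, 211, 148, 92) (533.3, 154.6, 289.7, 129.9, 75.1)Traceback (most recent call last):
  File "<stdin>", line 20, in <module>
    return umr_minimum(a, axis, None, out, keepdims, initial, where)
ValueError: zero-size array to reduction operation minimum which has no identity
```

```bash
python3 - <<'E'
from h import *
c=dict(np.load("top0.npz")); s=dict(np.load("scene0.npz"))
for n,c in (("top",c),("scene",s)):
    hsv=cv2.cvtColor(c["img"],cv2.COLOR_RGB2HSV); P=cloud(c); H,S,V=[hsv[...,i].astype(int) for i in range(3)]
    print(n,"table z",[np.median(P[a:a+20,b:b+20,2]).round(4) for a,b in ((330,200),(200,300),(300,300),(420,300))])
    for b in blobs((H>5)&(H<20)&(S>150)&(V>150)):
        M=cv2.moments(b); u,v=M["m10"]/M["m00"],M["m01"]/M["m00"]
        if v>150: print(" spacer",round(u),round(v),rectw(c,b,.013),np.median(P[int(v)-3:int(v)+4,int(u)-3:int(u)+4,2]).round(4))
    if n=="scene":
        w=np.zeros((480,640),bool); w[170:215,335:400]=1
        w&=(S<70)&(V>150)
        for b in blobs(w,100):
            m=np.zeros((480,640),np.uint8);cv2.drawContours(m,[b],-1,1,-1)
            for z in (.06,.07,.08): print(" spreader",z,cv2.boundingRect(b),rectw(c,b,z))
            print(np.percentile(P[m>0][:,2],[10,50,90]).round(4))
        print("plate z",np.median(P[225:235,330:340,2]), P[75,431],P[130,430])
    else:
        m=P[250:263,213:228,2]; print("spreader z",np.median(m),m.std()); print("plate z",np.median(P[260:275,255:270,2]))
        for z in (.06,.07,.08): print(onplane(c,219.,256.,z).round(4))
        print("knob", np.median(P[215:226,118:128].reshape(-1,3),axis=0), c["img"][220,122])
E
```

```text
top table z [np.float64(0.0008), np.float64(0.0009), np.float64(0.0008), np.float64(0.0007)]
spreader z 0.07832593463528481 0.0023834248375921552
plate z 0.012966025341326345
[0.528  0.1327 0.06  ]
[0.5268 0.1312 0.07  ]
[0.5257 0.1296 0.08  ]
knob [0.56131755 0.25241579 0.30815076] [ 72  74 115]
scene table z [np.float64(0.013), np.float64(0.0021), np.float64(0.0016), np.float64(0.0014)]
 spacer 210 331 (574.1, -297.4, 45.5, 30.9, -15.5) 0.0143
 spacer 265 307 (590.9, -200.3, 44.7, 29.6, -17.8) 0.0144
 spacer 187 299 (486.0, -280.4, 43.7, 28.8, -13.9) 0.0144
 spacer 240 280 (505.1, -185.7, 42.9, 28.9, -19.9) 0.0144
 spreader 0.06 (378, 207, 22, 8) (584.0, 130.9, 44.2, 28.1, 46.2)
 spreader 0.07 (378, 207, 22, 8) (594.0, 116.3, 43.3, 27.5, 46.2)
 spreader 0.08 (378, 207, 22, 8) (604.0, 101.7, 42.4, 26.9, 46.2)
[0.013  0.014  0.0157]
 spreader 0.06 (351, 182, 33, 19) (499.1, 161.9, 68.7, 57.6, -15.3)
 spreader 0.07 (351, 182, 33, 19) (510.8, 146.7, 67.3, 56.4, -15.3)
 spreader 0.08 (351, 182, 33, 19) (522.5, 131.5, 65.9, 55.2, -15.3)
[0.0758 0.079  0.0801]
plate z 0.013925676711829614 [0.56681898 0.246532   0.30267534] [0.57116319 0.26607088 0.19030203]
```

```bash
python3 - <<'E'
import cv2
a=cv2.imread("pics/scene0.png")[50:250,280:460]; b=cv2.imread("pics/top0.png")[195:310,105:295]
a=cv2.resize(a,None,fx=2.2,fy=2.2,interpolation=2); b=cv2.resize(b,None,fx=2.1,fy=2.1,interpolation=2)
import numpy as np
o=np.zeros((440,800,3),np.uint8); o[:a.shape[0],:a.shape[1]]=a; o[:b.shape[0],400:400+b.shape[1]]=b
cv2.imwrite("pics/crop1.png",o)
E
```

```text
(no output)
```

View pics/crop1.png

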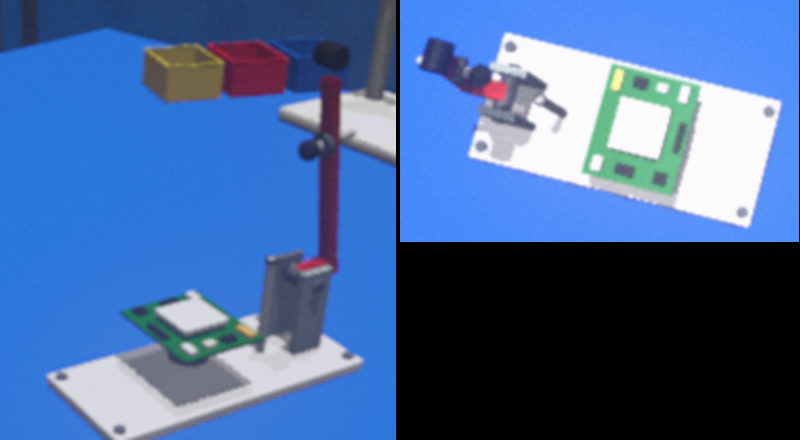

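```bash
python3 - <<'E'
from h import *
c=dict(np.load("top0.npz"))
hsv=cv2.cvtColor(c["img"],cv2.COLOR_RGB2HSV);H,S,V=[hsv[...,i].astype(int) for i in range(3)]
for b in blobs((H>3)&(H<28)&(S>130)&(V>150)): print(cv2.boundingRect(b),rectw(c,b,.013))
from plant import arm
print([a for a in dir(arm) if a[0]!='_'])
E
```

```text
(413, 264, 15, 11) (503.0, -279.7, 31.4, 19.4, -73.8)
(418, 228, 16, 17) (570.0, -295.9, 32.1, 28.1, -12.6)
['PlanningError', 'tip_reach']
```

>>> {"fn": "carry_out", "kwargs": {"rows": [{"grip": 6.5,"translation": [2.6,3.1,-0.6],"rot": [0,0,6]},{"grip": 6.5,"translation": [2.6,3.1,-0.6],"rot": [0,0,6]},{"grip": 6.5,"translation": [2.6,3.1,-0.6],"rot": [0,0,6]},{"grip": 6.5,"translation": [2.6,3.1,-0.6],"rot": [0,0,6]},{"grip": 6.5,"translation": [2.6,3.1,-0.6],"rot": [0,0,6]},{"grip": 6.5,"translation": [2.6,3.1,-0.6],"rot": [0,0,6]},{"grip": 6.5,"translation": [2.6,3.1,-0.6],"rot": [0,0,6]},{"grip": 6.5,"translation": [2.6,3.1,-0.6],"rot": [0,0,6]},{"grip": 6.5,"translation": [2.6,3.1,-0.6],"rot": [0,0,0]},{"grip": 6.5,"translation": [2.6,3.1,-0.6],"rot": [0,0,0]},{"grip": 6.5,"translation": [0,0,0],"rot": [0,0,0]},{"grip": 6.5,"translation": [0,0,0],"rot": [0,0,0]}], "grip_force": 30}}

```text
time_s: 1.1
tcp_pos: [0.492, -0.1727, 0.1806]
tool_rot: [-0.002, 0.792, 0.611, -0.002]
ft_force: [0.4, -1.2, -0.6]
gripper_width: 0.0648
```

```bash
cat >> h.py <<'E'
def fray(c,u,v):
    a=np.array([u-c["cx"],v-c["cy"]]); r=np.hypot(*a); th=r/K(c)
    d=np.array([*(a/max(r,1e-9)*np.sin(th)),np.cos(th)]); R=np.array(c["R"]); return -R.T@c["t"],R.T@d
def wrect(c,cnt,z):
    W=[]
    for p in cnt:
        o,d=fray(c,*p[0]); W.append((o+d*(z-o[2])/d[2])[:2]*1000)
    (cx,cy),(a,b),th=cv2.minAreaRect(np.array(W,np.float32))
    if a<b: a,b,th=b,a,th+90
    return round(cx,1),round(cy,1),round(a,1),round(b,1),round((th+90)%180-90,1)
E
python3 - <<'E'
from h import *
from plant import cams,sensors
c=cams.camera("wrist"); cv2.imwrite("pics/w1.png",c["img"][:,:,::-1])
hsv=cv2.cvtColor(c["img"],cv2.COLOR_RGB2HSV);H,S,V=[hsv[...,i].astype(int) for i in range(3)]
for b in blobs((H>3)&(H<22)&(S>150)&(V>130),150): print(cv2.boundingRect(b),wrect(c,b,.013))
print(sensors.read_state()["tcp_pos"],-c["R"].T@c["t"])
E
```

```text
(323, 310, 49, 30) (486.0, -281.8, 44.7, 31.4, -13.0)
(316, 203, 57, 41) (505.5, -186.7, 43.5, 31.6, -20.6)
[ 0.49233422 -0.17120223  0.18060559] [ 0.51158747 -0.09983103  0.30631579]
```

View pics/w1.png

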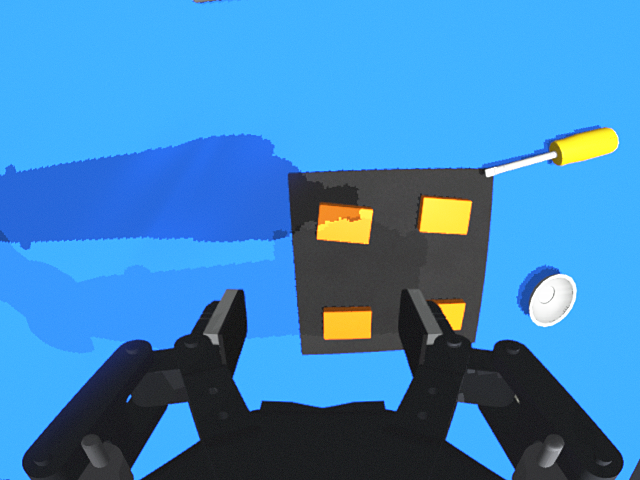

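>>> {"fn": "carry_out", "kwargs": {"rows": [{"grip": 6.0,"translation": [0.65,-0.75,-2],"rot": [0,0,-5.5]},{"grip": 6.0,"translation": [0.65,-0.75,-3],"rot": [0,0,0]},{"grip": 6.0,"translation": [0,0,-3],"rot": [0,0,0]},{"grip": 6.0,"translation": [0,0,-3],"rot": [0,0,0]},{"grip": 6.0,"translation": [0,0,-1],"rot": [0,0,0]},{"grip": 6.0,"translation": [0,0,0],"rot": [0,0,0]}]}}

```text
time_s: 1.65
tcp_pos: [0.5035, -0.1951, 0.059]
tool_rot: [0.002, 0.824, 0.566, -0.001]
ft_force: [-0.1, -1.1, 0.1]
gripper_width: 0.0599
```

>>> {"fn": "carry_out", "kwargs": {"rows": [{"grip": 6.0,"translation": [0.15,0.85,-1],"rot": [0,0,0]},{"grip": 6.0,"translation": [0,0,0],"rot": [0,0,0]},{"grip": 6.0,"translation": [0,0,0],"rot": [0,0,0]}]}}

```text
time_s: 1.9
tcp_pos: [0.5051, -0.1889, 0.0505]
tool_rot: [0.003, 0.826, 0.564, -0.001]
ft_force: [0.6, -1.1, 0.0]
gripper_width: 0.0599
```

```bash
python3 - <<'E'
from h import *
from plant import cams,sensors
from scipy.spatial.transform import Rotation as Ro
s=sensors.read_state();q=s["tool_rot"];print(s["tcp_pos"],Ro.from_quat(np.r_[q[1:],q[0]]).as_matrix().round(3).tolist())
c=cams.camera("wrist"); cv2.imwrite("pics/w2.png",c["img"][:,:,::-1])
E
```

```text
[ 0.50513827 -0.18894338  0.05049114] [[0.363, 0.932, 0.002], [0.932, -0.363, -0.006], [-0.005, 0.004, -1.0]]
```

View pics/w2.png

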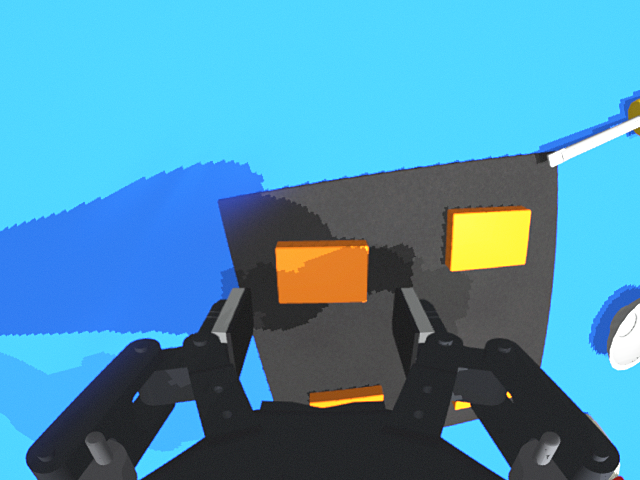

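>>> {"fn": "carry_out", "kwargs": {"rows": [{"grip": 6.0,"translation": [0,0.2,-1],"rot": [0,0,0]},{"grip": 6.0,"translation": [0,0,-1],"rot": [0,0,0]},{"grip": 6.0,"translation": [0,0,-0.7],"rot": [0,0,0]},{"grip": 6.0,"translation": [0,0,0],"rot": [0,0,0]},{"grip": 6.0,"translation": [0,0,0],"rot": [0,0,0]}]}}

```text
time_s: 2.37
tcp_pos: [0.5083, -0.1862, 0.0244]
tool_rot: [0.006, 0.825, 0.565, 0.001]
ft_force: [-0.4, -0.2, 1.0]
gripper_width: 0.0597
```

>>> {"fn": "carry_out", "kwargs": {"rows": [{"grip": 6.0,"translation": [-0.25,0,-0.35],"rot": [0,0,0]},{"grip": 6.0,"translation": [0,0,0],"rot": [0,0,0]},{"grip": 4.0,"translation": [0,0,0],"rot": [0,0,0]},{"grip": 4.0,"translation": [0,0,0],"rot": [0,0,0]},{"grip": 4.0,"translation": [0,0,0],"rot": [0,0,0]},{"grip": 4.0,"translation": [0,0,0],"rot": [0,0,0]},{"grip": 4.0,"translation": [0,0,0],"rot": [0,0,0]},{"grip": 4.0,"translation": [0,0,0],"rot": [0,0,0]}]}}

```text
time_s: 3.03
tcp_pos: [0.5061, -0.1866, 0.0213]
tool_rot: [0.007, 0.825, 0.565, 0.002]
ft_force: [0.6, 0.5, -0.3]
gripper_width: 0.0429
```

```bash
python3 - <<'E'
from h import *
from plant import cams,sensors
from scipy.spatial.transform import Rotation as Ro
s=sensors.read_state();q=s["tool_rot"];print(s["tcp_pos"],Ro.from_quat(np.r_[q[1:],q[0]]).as_matrix().round(3).tolist(),s["gripper_width"],s["ft_force"])
E
```

```text
[ 0.50606804 -0.18663709  0.02126557] [[0.362, 0.932, 0.01], [0.932, -0.362, -0.009], [-0.005, 0.013, -1.0]] 0.04292506920531437 [ 0.56480685  0.53461142 -0.26121488]
```

>>> {"fn": "carry_out", "kwargs": {"rows": [{"grip": 4.0,"translation": [0,0,1],"rot": [0,0,0]},{"grip": 4.0,"translation": [0,0,2],"rot": [0,0,0]},{"grip": 4.0,"translation": [0,0,3],"rot": [0,0,0]},{"grip": 4.0,"translation": [0,0,3],"rot": [0,0,0]},{"grip": 4.0,"translation": [0,1,3],"rot": [0,0,0]},{"grip": 4.0,"translation": [0.2,2.5,2],"rot": [0,0,2]},{"grip": 4.0,"translation": [0.2,2.8,0],"rot": [0,0,2]},{"grip": 4.0,"translation": [0.2,2.8,0],"rot": [0,0,2]},{"grip": 4.0,"translation": [0.2,2.8,0],"rot": [0,0,0]},{"grip": 4.0,"translation": [0.2,2.8,0],"rot": [0,0,0]},{"grip": 4.0,"translation": [0.2,2.8,0],"rot": [0,0,0]},{"grip": 4.0,"translation": [0.2,2.8,0],"rot": [0,0,0]},{"grip": 4.0,"translation": [0.2,2.8,0],"rot": [0,0,0]},{"grip": 4.0,"translation": [0.2,2.8,0],"rot": [0,0,0]},{"grip": 4.0,"translation": [0.2,2.8,0],"rot": [0,0,0]},{"grip": 4.0,"translation": [0,1,0],"rot": [0,0,0]},{"grip": 4.0,"translation": [0,0,0],"rot": [0,0,0]},{"grip": 4.0,"translation": [0,0,0],"rot": [0,0,0]}]}}

```text
time_s: 4.53
tcp_pos: [0.5224, 0.122, 0.1831]
tool_rot: [0.012, 0.795, 0.607, 0.007]
ft_force: [-0.8, -1.0, -0.3]
gripper_width: 0.0433
```

```bash
cat >> h.py <<'E'
def st():
    from plant import sensors
    from scipy.spatial.transform import Rotation as Ro
    s=sensors.read_state();q=s["tool_rot"];M=Ro.from_quat(np.r_[q[1:],q[0]]).as_matrix()
    print("tcp",(s["tcp_pos"]*1000).round(1),"z",M[:,2].round(3),"jaw",np.degrees(np.arctan2(M[1,1],M[0,1])).round(1),"f",s["ft_force"].round(2),"w",s["gripper_width"].round(4),"t",s["time_s"]); return s
E
python3 - <<'E'
from h import *
from plant import cams
st()
c=cams.camera("wrist"); cv2.imwrite("pics/w3.png",c["img"][:,:,::-1])
hsv=cv2.cvtColor(c["img"],cv2.COLOR_RGB2HSV);H,S,V=[hsv[...,i].astype(int) for i in range(3)]
np.savez("w3.npz",**c)
for b in blobs((S<50)&(V>150),300): print(cv2.boundingRect(b),wrect(c,b,.0775))
E
```

```text
Traceback (most recent call last):
  File "h.py", line 33, in st
    print("tcp",(s["tcp_pos"]*1000).round(1),"z",M[:,2].round(3),"jaw",np.degrees(np.arctan2(M[1,1],M[0,1])).round(1),"f",s["ft_force"].round(2),"w",s["gripper_width"].round(4),"t",s["time_s"]); return s
                                                                                                                                                     ^^^^^^^^^^^^^^^^^^^^^^^^
AttributeError: 'float' object has no attribute 'round'
```

```bash
sed -i 's/s\["gripper_width"\].round(4)/round(s["gripper_width"],4)/' h.py
python3 - <<'E'
from h import *
from plant import cams
st()
c=cams.camera("wrist"); cv2.imwrite("pics/w3.png",c["img"][:,:,::-1])
hsv=cv2.cvtColor(c["img"],cv2.COLOR_RGB2HSV);H,S,V=[hsv[...,i].astype(int) for i in range(3)]
np.savez("w3.npz",**c)
for b in blobs((S<50)&(V>150),300): print(cv2.boundingRect(b),wrect(c,b,.0775))
E
```

```text
tcp [522.4 122.  183.1] z [ 0.025 -0.011 -1.   ] jaw -15.3 f [-0.85 -0.98 -0.28] w 0.0433 t 4.5333
(303, 242, 56, 17) (527.7, 109.6, 36.9, 11.4, -15.9)
(282, 185, 78, 62) (527.5, 134.1, 49.5, 40.7, -14.9)
(236, 0, 164, 153) (549.7, 222.4, 100.7, 99.3, -14.9)
```

View pics/w3.png

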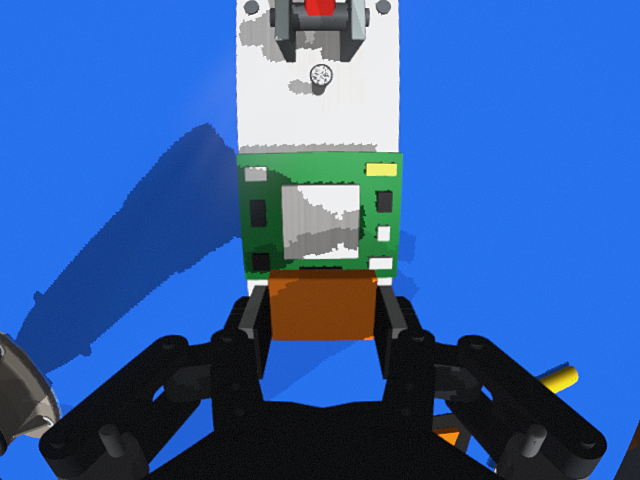

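```bash
python3 - <<'E'
from h import *
c=dict(np.load("w3.npz"))
def q(pts,z):
    W=np.array([(lambda o,d:(o+d*(z-o[2])/d[2])[:2]*1000)(*fray(c,*p)) for p in pts])
    return W.mean(0).round(1),[np.linalg.norm(W[i]-W[i-1]).round(1) for i in range(len(W))], np.degrees(np.arctan2(*(W[1]-W[0])[::-1])).round(1)
for z in (.074,.0775,.081): print(z,q([(282,185),(360,184),(360,260),(283,260)],z))
print(q([(269,275),(377,275),(378,340),(270,340)],.1748))
E
```

```text
0.074 (array([526.4, 128.1]), [np.float64(51.6), np.float64(50.1), np.float64(52.6), np.float64(52.6)], np.float64(-14.8))
0.0775 (array([526.6, 129.1]), [np.float64(50.8), np.float64(49.4), np.float64(51.8), np.float64(51.8)], np.float64(-14.8))
0.081 (array([526.8, 130.2]), [np.float64(50.1), np.float64(48.6), np.float64(51.0), np.float64(51.0)], np.float64(-14.8))
(array([523. , 121.4]), [np.float64(31.1), np.float64(42.9), np.float64(31.5), np.float64(46.8)], np.float64(-16.0))
```

>>> {"fn": "carry_out", "kwargs": {"rows": [{"grip": 4.0,"translation": [0.2,0.4,-2],"rot": [0,0.9,0.4]},{"grip": 4.0,"translation": [0.2,0.4,-2],"rot": [0,0,0]},{"grip": 4.0,"translation": [0,0,-2],"rot": [0,0,0]},{"grip": 4.0,"translation": [0,0,-1.3],"rot": [0,0,0]},{"grip": 4.0,"translation": [0,0,0],"rot": [0,0,0]},{"grip": 4.0,"translation": [0,0,0],"rot": [0,0,0]}]}}

```text
time_s: 5.08
tcp_pos: [0.5297, 0.1139, 0.1094]
tool_rot: [0.012, 0.799, 0.601, -0.001]
ft_force: [-0.2, -0.7, 0.1]
gripper_width: 0.0429
```

```bash
python3 -c "from h import *;st()"
```

```text
tcp [529.7 113.9 109.4] z [ 0.013 -0.021 -1.   ] jaw -16.1 f [-0.23 -0.69  0.07] w 0.0429 t 5.0833
```

>>> {"fn": "carry_out", "kwargs": {"rows": [{"grip": 4.0,"translation": [-0.35,1.55,0],"rot": [0.7,0.2,1.2]},{"grip": 4.0,"translation": [0,0,0],"rot": [0,0,0]},{"grip": 4.0,"translation": [0,0,0],"rot": [0,0,0]}]}}

```text
time_s: 5.33
tcp_pos: [0.5276, 0.1271, 0.1113]
tool_rot: [0.007, 0.794, 0.608, 0.002]
ft_force: [0.4, -0.6, -0.1]
gripper_width: 0.043
```

```bash
python3 -c "from h import *;st()"
```

```text
tcp [527.6 127.1 111.3] z [ 0.012 -0.009 -1.   ] jaw -15.1 f [ 0.43 -0.61 -0.11] w 0.043 t 5.3333
```

>>> {"fn": "carry_out", "kwargs": {"rows": [{"grip": 4.0,"translation": [-0.1,0.25,-0.4],"rot": [0,0,0]},{"grip": 4.0,"translation": [0,0.05,-0.4],"rot": [0,0,0]},{"grip": 4.0,"translation": [0,0.05,-0.3],"rot": [0,0,0]},{"grip": 4.0,"translation": [0,0,0],"rot": [0,0,0]}]}}

```text
time_s: 5.67
tcp_pos: [0.5281, 0.1325, 0.1021]
tool_rot: [0.008, 0.793, 0.609, 0.005]
ft_force: [-1.1, 0.4, -0.2]
gripper_width: 0.0428
```

```bash
python3 -c "from h import *;st()"
```

```text
tcp [528.1 132.5 102.1] z [ 0.018 -0.007 -1.   ] jaw -15.0 f [-1.06  0.35 -0.22] w 0.0428 t 5.6667
```

>>> {"fn": "carry_out", "kwargs": {"rows": [{"grip": 4.0,"translation": [-0.15,-0.25,-0.3],"rot": [0,0.5,0]},{"grip": 4.0,"translation": [0,0,0],"rot": [0,0,0]},{"grip": 4.0,"translation": [0,0,-0.1],"rot": [0,0,0]},{"grip": 4.0,"translation": [0,0,0],"rot": [0,0,0]}]}}

```text
time_s: 6.0
tcp_pos: [0.5262, 0.1296, 0.0973]
tool_rot: [0.005, 0.793, 0.609, 0.001]
ft_force: [0.1, -0.5, -0.2]
gripper_width: 0.0431
```

```bash
python3 -c "from h import *;st()"
```

```text
tcp [526.2 129.6  97.3] z [ 0.007 -0.008 -1.   ] jaw -15.0 f [ 0.12 -0.51 -0.21] w 0.0431 t 6.0
```

Position matches within 0.3 mm. Creep down until contact, in single small steps.

>>> {"fn": "carry_out", "kwargs": {"rows": [{"grip": 4.0,"translation": [0,0,-0.08],"rot": [0,0,0]},{"grip": 4.0,"translation": [0,0,0],"rot": [0,0,0]}]}}

```text
time_s: 6.17
tcp_pos: [0.5262, 0.1294, 0.0964]
tool_rot: [0.005, 0.793, 0.609, 0.0]
ft_force: [0.5, -0.2, 0.2]
gripper_width: 0.043
```

>>> {"fn": "carry_out", "kwargs": {"rows": [{"grip": 4.0,"translation": [0,0,-0.08],"rot": [0,0,0]},{"grip": 4.0,"translation": [0,0,0],"rot": [0,0,0]}]}}

```text
time_s: 6.33
tcp_pos: [0.5263, 0.1293, 0.0955]
tool_rot: [0.005, 0.794, 0.609, 0.001]
ft_force: [0.5, -0.1, 0.6]
gripper_width: 0.0433
```

>>> {"fn": "carry_out", "kwargs": {"rows": [{"grip": 4.0,"translation": [0,0,-0.08],"rot": [0,0,0]},{"grip": 4.0,"translation": [0,0,0],"rot": [0,0,0]}]}}

```text
time_s: 6.5
tcp_pos: [0.5266, 0.1295, 0.095]
tool_rot: [0.005, 0.793, 0.609, 0.001]
ft_force: [-0.1, 0.2, -0.5]
gripper_width: 0.0429
```

>>> {"fn": "carry_out", "kwargs": {"rows": [{"grip": 4.0,"translation": [0,0,-0.08],"rot": [0,0,0]},{"grip": 4.0,"translation": [0,0,0],"rot": [0,0,0]}]}}

```text
time_s: 6.67
tcp_pos: [0.5267, 0.1295, 0.0947]
tool_rot: [0.006, 0.793, 0.609, 0.001]
ft_force: [-0.5, -0.4, 1.9]
gripper_width: 0.0433
```

>>> {"fn": "carry_out", "kwargs": {"rows": [{"grip": 4.0,"translation": [0,0,-0.08],"rot": [0,0,0]},{"grip": 4.0,"translation": [0,0,0],"rot": [0,0,0]}]}}

```text
time_s: 6.83
tcp_pos: [0.5267, 0.1295, 0.0945]
tool_rot: [0.006, 0.793, 0.609, 0.001]
ft_force: [-0.9, -0.6, 2.7]
gripper_width: 0.043
```

>>> {"fn": "carry_out", "kwargs": {"rows": [{"grip": 4.0,"translation": [0,0,-0.08],"rot": [0,0,0]},{"grip": 4.0,"translation": [0,0,0],"rot": [0,0,0]}]}}

```text
time_s: 7.0
tcp_pos: [0.5268, 0.1296, 0.0943]
tool_rot: [0.006, 0.793, 0.609, 0.001]
ft_force: [-0.6, -1.1, 3.0]
gripper_width: 0.0431
```

>>> {"fn": "carry_out", "kwargs": {"rows": [{"grip": 5.5,"translation": [0,0,0.05],"rot": [0,0,0]},{"grip": 5.5,"translation": [0,0,0],"rot": [0,0,0]},{"grip": 5.5,"translation": [0,0,0],"rot": [0,0,0]},{"grip": 5.5,"translation": [0,0,0],"rot": [0,0,0]},{"grip": 5.5,"translation": [0,0,1],"rot": [0,0,0]},{"grip": 5.5,"translation": [0,0,2],"rot": [0,0,0]},{"grip": 6.0,"translation": [0,-0.5,3],"rot": [0,0,0]},{"grip": 6.0,"translation": [0,-2.5,2],"rot": [0,0,0]},{"grip": 6.0,"translation": [0,-3,0],"rot": [0,0,0]},{"grip": 6.0,"translation": [0,0,0],"rot": [0,0,0]},{"grip": 6.0,"translation": [0,0,0],"rot": [0,0,0]}]}}

```text
time_s: 7.92
tcp_pos: [0.5256, 0.0697, 0.1799]
tool_rot: [0.005, 0.792, 0.611, 0.002]
ft_force: [-0.3, 0.7, -0.1]
gripper_width: 0.06
```

```bash
python3 - <<'E'
from h import *
from plant import cams
st()
c=cams.camera("wrist"); cv2.imwrite("pics/w4.png",c["img"][:,:,::-1]); np.savez("w4.npz",**c)
hsv=cv2.cvtColor(c["img"],cv2.COLOR_RGB2HSV);H,S,V=[hsv[...,i].astype(int) for i in range(3)]
for b in blobs((H>3)&(H<22)&(S>150)&(V>80),300): print(cv2.boundingRect(b),wrect(c,b,.087))
E
```

```text
tcp [525.6  69.7 179.9] z [ 0.009 -0.007 -1.   ] jaw -14.7 f [-0.29  0.74 -0.06] w 0.06 t 7.9167
(260, 124, 75, 50) (526.6, 128.9, 43.3, 29.3, -15.4)
```

View pics/w4.png

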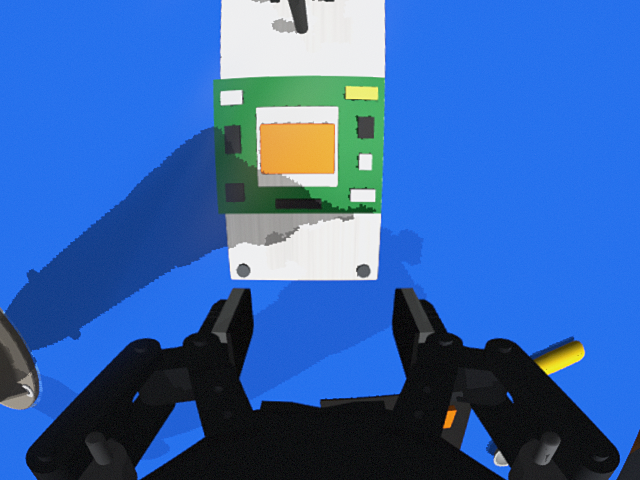

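>>> {"fn": "carry_out", "kwargs": {"rows": [{"grip": 6.0,"translation": [0.73,-3,-0.5],"rot": [0,0,0]},{"grip": 6.0,"translation": [0.73,-3,-0.5],"rot": [0,0,0]},{"grip": 6.0,"translation": [0.73,-3,-0.5],"rot": [0,0,0]},{"grip": 6.0,"translation": [0.73,-3,-0.5],"rot": [0,0,0]},{"grip": 6.0,"translation": [0.73,-3,-0.5],"rot": [0,0,0]},{"grip": 6.0,"translation": [0.73,-3,-0.5],"rot": [0,0,-1]},{"grip": 6.0,"translation": [0.73,-3,-1],"rot": [0,0,-1]},{"grip": 6.0,"translation": [0.73,-3,-2],"rot": [0,0,-1]},{"grip": 6.0,"translation": [0.73,-2.5,-2],"rot": [0,0,0]},{"grip": 6.0,"translation": [0,0,-1],"rot": [0,0,0]},{"grip": 6.0,"translation": [0,0,0],"rot": [0,0,0]},{"grip": 6.0,"translation": [0,0,0],"rot": [0,0,0]}]}}

```text
time_s: 8.97
tcp_pos: [0.591, -0.1945, 0.0834]
tool_rot: [0.001, 0.802, 0.598, 0.002]
ft_force: [0.6, 0.1, -0.2]
gripper_width: 0.06
```

```bash
python3 - <<'E'
from h import *
from plant import cams
st()
c=cams.camera("wrist"); cv2.imwrite("pics/w5.png",c["img"][:,:,::-1])
hsv=cv2.cvtColor(c["img"],cv2.COLOR_RGB2HSV);H,S,V=[hsv[...,i].astype(int) for i in range(3)]
for b in blobs((H>3)&(H<22)&(S>150)&(V>80),300): print(cv2.boundingRect(b),wrect(c,b,.013))
E
```

```text
tcp [ 591.  -194.5   83.4] z [ 0.005 -0.    -1.   ] jaw -16.6 f [ 0.57  0.14 -0.17] w 0.06 t 8.9667
(309, 370, 66, 38) (575.6, -293.8, 44.7, 33.7, -14.2)
(288, 237, 79, 54) (591.9, -200.4, 44.1, 33.0, -18.0)
```

>>> {"fn": "carry_out", "kwargs": {"rows": [{"grip": 6.0,"translation": [0,-0.4,-1.3],"rot": [0,0,-1.4]},{"grip": 6.0,"translation": [0,0,-1.5],"rot": [0,0,0]},{"grip": 6.0,"translation": [0,0,-1],"rot": [0,0,0]},{"grip": 6.0,"translation": [0,0,0],"rot": [0,0,0]},{"grip": 6.0,"translation": [0,0,0],"rot": [0,0,0]}]}}

```text
time_s: 9.43
tcp_pos: [0.5942, -0.1895, 0.0468]
tool_rot: [0.002, 0.807, 0.591, 0.006]
ft_force: [0.1, -0.3, -0.2]
gripper_width: 0.06
```

```bash
python3 -c "from h import *;st()"
```

```text
tcp [ 594.2 -189.5   46.8] z [ 0.011  0.003 -1.   ] jaw -17.6 f [ 0.06 -0.26 -0.19] w 0.06 t 9.4333
```

>>> {"fn": "carry_out", "kwargs": {"rows": [{"grip": 6.0,"translation": [-0.3,-1.15,-0.5],"rot": [-0.3,0.6,-0.5]},{"grip": 6.0,"translation": [0,0,0],"rot": [0,0,0]},{"grip": 6.0,"translation": [0,0,-0.6],"rot": [0,0,0]},{"grip": 6.0,"translation": [0,0,0],"rot": [0,0,0]}]}}

```text
time_s: 9.77
tcp_pos: [0.5923, -0.2015, 0.0369]
tool_rot: [0.002, 0.809, 0.587, 0.0]
ft_force: [-1.0, -0.9, -0.4]
gripper_width: 0.06
```

```bash
python3 -c "from h import *;st()"
```

```text
tcp [ 592.3 -201.5   36.9] z [ 0.003 -0.004 -1.   ] jaw -18.0 f [-0.95 -0.88 -0.41] w 0.06 t 9.7667
```

>>> {"fn": "carry_out", "kwargs": {"rows": [{"grip": 6.0,"translation": [0,0,-0.7],"rot": [0,0,0]},{"grip": 6.0,"translation": [0,0,0],"rot": [0,0,0]},{"grip": 6.0,"translation": [0,0,-0.6],"rot": [0,0,0]},{"grip": 6.0,"translation": [0,0,0],"rot": [0,0,0]},{"grip": 6.0,"translation": [0,0,0],"rot": [0,0,0]}]}}

```text
time_s: 10.18
tcp_pos: [0.5928, -0.2019, 0.023]
tool_rot: [0.003, 0.809, 0.587, 0.001]
ft_force: [0.7, -0.1, 0.8]
gripper_width: 0.0603
```

```bash
python3 -c "from h import *;st()"
```

```text
tcp [ 592.8 -201.9   23. ] z [ 0.004 -0.004 -1.   ] jaw -18.1 f [ 0.67 -0.12  0.77] w 0.0603 t 10.1833
```

>>> {"fn": "carry_out", "kwargs": {"rows": [{"grip": 6.0,"translation": [-0.1,0.05,-0.18],"rot": [0,0,0]},{"grip": 4.0,"translation": [0,0,0],"rot": [0,0,0]},{"grip": 4.0,"translation": [0,0,0],"rot": [0,0,0]},{"grip": 4.0,"translation": [0,0,0],"rot": [0,0,0]},{"grip": 4.0,"translation": [0,0,0],"rot": [0,0,0]},{"grip": 4.0,"translation": [0,0,0],"rot": [0,0,0]},{"grip": 4.0,"translation": [0,0,0],"rot": [0,0,0]}]}}

```text
time_s: 10.77
tcp_pos: [0.5922, -0.2011, 0.0216]
tool_rot: [0.003, 0.809, 0.587, 0.001]
ft_force: [1.3, -0.2, -0.1]
gripper_width: 0.043
```

```bash
python3 -c "from h import *;st()"
```

```text
tcp [ 592.2 -201.1   21.6] z [ 0.005 -0.004 -1.   ] jaw -18.1 f [ 1.25 -0.16 -0.13] w 0.043 t 10.7667
```

>>> {"fn": "carry_out", "kwargs": {"rows": [{"grip": 4.0,"translation": [0,0,1],"rot": [0,0,0]},{"grip": 4.0,"translation": [0,0,2],"rot": [0,0,0]},{"grip": 4.0,"translation": [0,0,3],"rot": [0,0,0]},{"grip": 4.0,"translation": [0,0,3],"rot": [0,0,0]},{"grip": 4.0,"translation": [-0.3,1,3],"rot": [0,0,0]},{"grip": 4.0,"translation": [-0.6,2.5,2],"rot": [0,0,1]},{"grip": 4.0,"translation": [-0.6,3,0],"rot": [0,0,1]},{"grip": 4.0,"translation": [-0.6,3,0],"rot": [0,0,1]},{"grip": 4.0,"translation": [-0.6,3,0],"rot": [0,0,0]},{"grip": 4.0,"translation": [-0.6,3,0],"rot": [0,0,0]},{"grip": 4.0,"translation": [-0.6,3,0],"rot": [0,0,0]},{"grip": 4.0,"translation": [-0.6,3,0],"rot": [0,0,0]},{"grip": 4.0,"translation": [-0.6,3,0],"rot": [0,0,0]},{"grip": 4.0,"translation": [-0.6,3,0],"rot": [0,0,0]},{"grip": 4.0,"translation": [-0.6,3,0],"rot": [0,0,0]},{"grip": 4.0,"translation": [-0.3,2,0],"rot": [0,0,0]},{"grip": 4.0,"translation": [0,0,0],"rot": [0,0,0]},{"grip": 4.0,"translation": [0,0,0],"rot": [0,0,0]}]}}

```text
time_s: 12.27
tcp_pos: [0.5186, 0.136, 0.1839]
tool_rot: [0.01, 0.794, 0.607, 0.007]
ft_force: [0.9, -0.6, 0.0]
gripper_width: 0.0428
```

```bash
python3 -c "from h import *;st()"
```

```text
tcp [518.6 136.  183.9] z [ 0.023 -0.007 -1.   ] jaw -15.2 f [ 0.95 -0.59  0.04] w 0.0428 t 12.2667
```

>>> {"fn": "carry_out", "kwargs": {"rows": [{"grip": 4.0,"translation": [0.5,0,-1.5],"rot": [0.2,1.0,0.2]},{"grip": 4.0,"translation": [0,0,-1.5],"rot": [0,0,0]},{"grip": 4.0,"translation": [0,0,-1.5],"rot": [0,0,0]},{"grip": 4.0,"translation": [0,0,-1],"rot": [0,0,0]},{"grip": 4.0,"translation": [0,0,0],"rot": [0,0,0]},{"grip": 4.0,"translation": [0,0,0],"rot": [0,0,0]}]}}

```text
time_s: 12.77
tcp_pos: [0.5273, 0.1291, 0.1306]
tool_rot: [0.006, 0.796, 0.606, 0.003]
ft_force: [1.3, -0.3, -0.7]
gripper_width: 0.0429
```

```bash
python3 -c "from h import *;st()"
```

```text
tcp [527.3 129.1 130.6] z [ 0.012 -0.007 -1.   ] jaw -15.4 f [ 1.32 -0.32 -0.75] w 0.0429 t 12.7667
```

>>> {"fn": "carry_out", "kwargs": {"rows": [{"grip": 4.0,"translation": [-0.1,0,-0.7],"rot": [0.2,0.4,0.3]},{"grip": 4.0,"translation": [0,0,0],"rot": [0,0,0]},{"grip": 4.0,"translation": [0,0,-0.7],"rot": [0,0,0]},{"grip": 4.0,"translation": [0,0,0],"rot": [0,0,0]},{"grip": 4.0,"translation": [0,0,-0.4],"rot": [0,0,0]},{"grip": 4.0,"translation": [0,0,0],"rot": [0,0,0]}]}}

```text
time_s: 13.27
tcp_pos: [0.5284, 0.1273, 0.1137]
tool_rot: [0.004, 0.795, 0.607, 0.003]
ft_force: [0.1, -0.1, -0.9]
gripper_width: 0.0432
```

```bash
python3 -c "from h import *;st()"
```

```text
tcp [528.4 127.3 113.7] z [ 0.009 -0.003 -1.   ] jaw -15.3 f [ 0.07 -0.07 -0.89] w 0.0432 t 13.2667
```

>>> {"fn": "carry_out", "kwargs": {"rows": [{"grip": 4.0,"translation": [-0.18,0.22,-0.3],"rot": [0,0.2,0.3]},{"grip": 4.0,"translation": [0,0,0],"rot": [0,0,0]},{"grip": 4.0,"translation": [0,0,-0.3],"rot": [0,0,0]},{"grip": 4.0,"translation": [0,0,0],"rot": [0,0,0]}]}}

```text
time_s: 13.6
tcp_pos: [0.5265, 0.1306, 0.1074]
tool_rot: [0.003, 0.793, 0.61, 0.001]
ft_force: [-0.2, -0.1, -0.6]
gripper_width: 0.0429
```

```bash
python3 -c "from h import *;st()"
```

```text
tcp [526.5 130.6 107.4] z [ 0.006 -0.003 -1.   ] jaw -14.9 f [-0.17 -0.05 -0.63] w 0.0429 t 13.6
```

>>> {"fn": "carry_out", "kwargs": {"rows": [{"grip": 4.0,"translation": [0,-0.12,-0.1],"rot": [0,0,0]},{"grip": 4.0,"translation": [0,0,0],"rot": [0,0,0]},{"grip": 4.0,"translation": [0,0,-0.08],"rot": [0,0,0]},{"grip": 4.0,"translation": [0,0,0],"rot": [0,0,0]}]}}

```text
time_s: 13.93
tcp_pos: [0.5267, 0.1295, 0.1056]
tool_rot: [0.003, 0.793, 0.61, 0.002]
ft_force: [-0.1, 0.0, 1.1]
gripper_width: 0.0431
```

>>> {"fn": "carry_out", "kwargs": {"rows": [{"grip": 4.0,"translation": [0,0,-0.08],"rot": [0,0,0]},{"grip": 4.0,"translation": [0,0,0],"rot": [0,0,0]}]}}

```text
time_s: 14.1
tcp_pos: [0.5268, 0.1296, 0.1053]
tool_rot: [0.003, 0.793, 0.61, 0.002]
ft_force: [-0.7, -0.0, 1.2]
gripper_width: 0.0428
```

>>> {"fn": "carry_out", "kwargs": {"rows": [{"grip": 4.0,"translation": [0,0,-0.08],"rot": [0,0,0]},{"grip": 4.0,"translation": [0,0,0],"rot": [0,0,0]}]}}

```text
time_s: 14.27
tcp_pos: [0.5269, 0.1296, 0.1051]
tool_rot: [0.003, 0.793, 0.61, 0.002]
ft_force: [-0.5, -0.9, 2.9]
gripper_width: 0.0431
```

>>> {"fn": "carry_out", "kwargs": {"rows": [{"grip": 5.5,"translation": [0,0,0.05],"rot": [0,0,0]},{"grip": 5.5,"translation": [0,0,0],"rot": [0,0,0]},{"grip": 5.5,"translation": [0,0,0],"rot": [0,0,0]},{"grip": 5.5,"translation": [0,0,0],"rot": [0,0,0]},{"grip": 5.5,"translation": [0,0,1],"rot": [0,0,0]},{"grip": 5.5,"translation": [0,0,2],"rot": [0,0,0]},{"grip": 5.5,"translation": [0,-0.5,3],"rot": [0,0,0]},{"grip": 5.5,"translation": [0,-1.5,3],"rot": [0,0,0]},{"grip": 5.5,"translation": [0,-1.5,3.5],"rot": [0,0,0]},{"grip": 5.5,"translation": [0,-1,3.5],"rot": [0,0,0]},{"grip": 5.5,"translation": [0,-1,3.5],"rot": [0,0,0]},{"grip": 5.5,"translation": [0,0,3],"rot": [0,0,0]},{"grip": 5.5,"translation": [0,0,0],"rot": [0,0,0]},{"grip": 5.5,"translation": [0,0,0],"rot": [0,0,0]}]}}

```text
time_s: 15.43
tcp_pos: [0.5213, 0.072, 0.3448]
tool_rot: [0.003, 0.792, 0.611, 0.002]
ft_force: [-0.2, -0.4, -0.9]
gripper_width: 0.0549
```

```bash
python3 - <<'E'
from h import *
from plant import cams
st()
c=cams.camera("wrist"); cv2.imwrite("pics/w6.png",c["img"][:,:,::-1]); np.savez("w6.npz",**c)
hsv=cv2.cvtColor(c["img"],cv2.COLOR_RGB2HSV);H,S,V=[hsv[...,i].astype(int) for i in range(3)]
for b in blobs((H>3)&(H<22)&(S>150)&(V>80),300): print(cv2.boundingRect(b),wrect(c,b,.097))
E
```

```text
tcp [521.3  72.  344.8] z [ 0.007 -0.003 -1.   ] jaw -14.7 f [-0.18 -0.45 -0.88] w 0.0549 t 15.4333
(341, 387, 29, 18) (496.5, -200.3, 38.3, 29.8, -9.4)
(290, 123, 44, 29) (526.9, 129.2, 42.9, 28.3, -15.0)
```

View pics/w6.png

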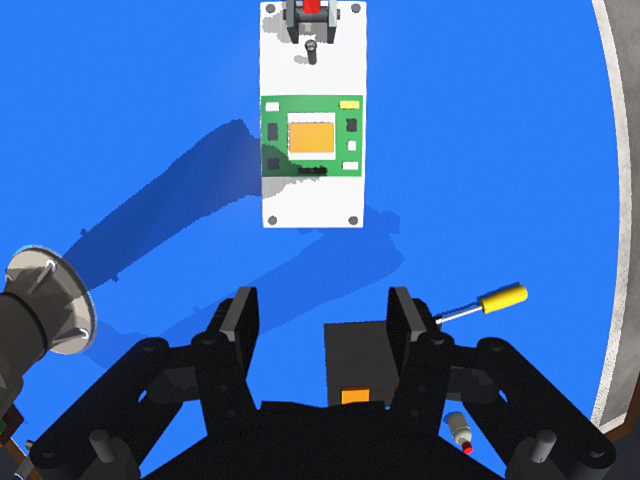

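```bash
python3 - <<'E'
from h import *
for n,u in (("top",slice(105,150)),("scene",slice(415,445))):
    c=dict(np.load(n+"0.npz")); im=c["img"]; V=im.max(2)
    P=cloud(c); m=(V<100)&(P[...,2]>.28)&(P[...,2]<.33)&(np.hypot(P[...,0]-.56,P[...,1]-.25)<.06)
    ys,xs=np.nonzero(m); print(n,len(xs),xs.min(),xs.max(),ys.min(),ys.max(),P[m].mean(0).round(4))
    uc,vc=(xs.min()+xs.max())/2,(ys.min()+ys.max())/2
    globals()[n]=ray(c,uc,vc)
(o1,d1),(o2,d2)=top,scene
A=np.stack([d1,-d2],1); s=np.linalg.lstsq(A,o2-o1,rcond=None)[0]; a,b=o1+d1*s[0],o2+d2*s[1]
print((a*1000).round(1),(b*1000).round(1))
E
```

```text
Traceback (most recent call last):
ValueError: zero-size array to reduction operation minimum which has no identity
```

>>> {"fn": "carry_out", "kwargs": {"rows": [{"grip": 5.5,"translation": [0,0,2],"rot": [0,0,0]},{"grip": 5.5,"translation": [0.3,1.5,1.5],"rot": [0,0,0]},{"grip": 5.5,"translation": [0.7,3,0],"rot": [0,0,0]},{"grip": 5.5,"translation": [0.7,3,0],"rot": [0,0,0]},{"grip": 5.5,"translation": [0.7,3,0],"rot": [0,0,0]},{"grip": 5.5,"translation": [0.7,3,0],"rot": [0,0,0]},{"grip": 5.5,"translation": [0.4,2,0],"rot": [0,0,0]},{"grip": 5.5,"translation": [0,0,0],"rot": [0,0,0]},{"grip": 5.5,"translation": [0,0,0],"rot": [0,0,0]}]}}

```text
time_s: 16.23
tcp_pos: [0.5514, 0.2325, 0.3691]
tool_rot: [-0.0, 0.792, 0.611, -0.009]
ft_force: [0.0, -0.8, 0.1]
gripper_width: 0.0554
```

```bash
python3 - <<'E'
from h import *
from plant import cams
st()
c=cams.camera("wrist"); cv2.imwrite("pics/w7.png",c["img"][:,:,::-1]); np.savez("w7.npz",**c)
for n in("top","scene"):
    k=dict(np.load(n+"0.npz")); im=k["img"]; print(n,project(k,np.array([.5605,.2535,.298])), im[220,115:135].max(1) if n=="top" else im[75,420:445].max(1))
E
```

```text
tcp [551.4 232.5 369.1] z [-0.015 -0.011 -1.   ] jaw -14.7 f [ 0.04 -0.77  0.07] w 0.0554 t 16.2333
top (np.float64(123.99013480341807), np.float64(221.58890019429566)) [234 169 115 111 110 115 119 115 113 111 107 105 108 104 115 178 238 247
 248 248]
scene (np.float64(429.87665435415386), np.float64(76.19229755138653)) [140 123  85  56  53  52  56  53  56  55  57  56  55  55  55  54  51  53
  72  96 106 111 109 109 109]
```

View pics/w7.png

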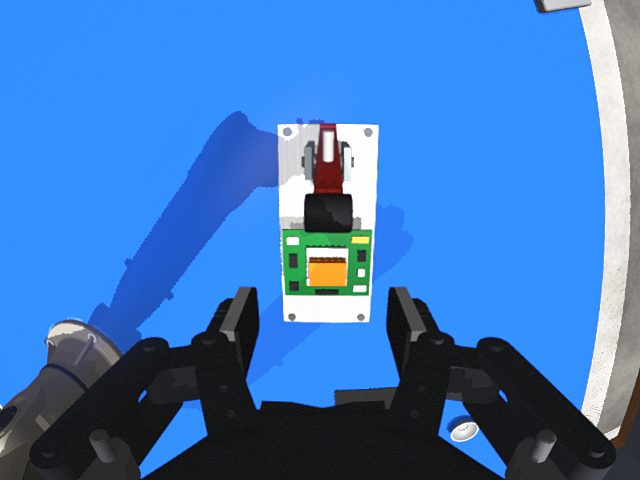

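```bash
python3 - <<'E'
from h import *
c=dict(np.load("w7.npz"))
for z in (.29,.298,.306):
    f=lambda u,v:(lambda o,d:(o+d*(z-o[2])/d[2])*1000)(*fray(c,u,v))
    print(z,f(328.5,212.5).round(1),"len",np.linalg.norm(f(304,212)-f(353,212)).round(1))
    print(np.median(c["depth"][205:222,315:342]))
k=cloud; 
o=-c["R"].T@c["t"]; print(o, c["R"].round(3).tolist())
E
```

```text
0.29 [559.3 252.6 290. ] len 27.9
0.19215062
0.298 [559.8 254.7 298. ] len 26.8
0.19215062
0.306 [560.3 256.9 306. ] len 25.7
0.19215062
[0.57231083 0.30670149 0.4938359 ] [[0.967, -0.253, -0.012], [-0.237, -0.92, 0.313], [-0.09, -0.3, -0.95]]
```

>>> {"fn": "carry_out", "kwargs": {"rows": [{"grip": 5.0,"translation": [0.4,1.1,0],"rot": [0.6,-0.8,0]},{"grip": 5.0,"translation": [0.4,1.1,0],"rot": [0,0,0]},{"grip": 5.0,"translation": [0,0,-1],"rot": [0,0,0]},{"grip": 5.0,"translation": [0,0,-1.2],"rot": [0,0,0]},{"grip": 5.0,"translation": [0,0,0],"rot": [0,0,0]},{"grip": 5.0,"translation": [0,0,0],"rot": [0,0,0]}]}}

```text
time_s: 16.78
tcp_pos: [0.5607, 0.2509, 0.3454]
tool_rot: [0.001, 0.794, 0.607, -0.0]
ft_force: [0.4, -0.6, 0.5]
gripper_width: 0.0502
```

```bash
python3 -c "from h import *;st()"
```

```text
tcp [560.7 250.9 345.4] z [ 0.001 -0.002 -1.   ] jaw -15.2 f [ 0.42 -0.58  0.47] w 0.0502 t 16.7833
```

>>> {"fn": "carry_out", "kwargs": {"rows": [{"grip": 5.0,"translation": [-0.05,0.4,-1],"rot": [0,0,0]},{"grip": 5.0,"translation": [0,0,-1],"rot": [0,0,0]},{"grip": 5.0,"translation": [0,0,-1],"rot": [0,0,0]},{"grip": 5.0,"translation": [0,0,-1],"rot": [0,0,0]},{"grip": 5.0,"translation": [0,0,0],"rot": [0,0,0]},{"grip": 5.0,"translation": [0,0,0],"rot": [0,0,0]}]}}

```text
time_s: 17.28
tcp_pos: [0.5609, 0.2534, 0.3035]
tool_rot: [0.002, 0.796, 0.606, 0.001]
ft_force: [-0.5, 0.8, 0.7]
gripper_width: 0.0497
```

```bash
python3 -c "from h import *;st()"
```

```text
tcp [560.9 253.4 303.5] z [ 0.004 -0.001 -1.   ] jaw -15.4 f [-0.47  0.77  0.72] w 0.0497 t 17.2833
```

>>> {"fn": "carry_out", "kwargs": {"rows": [{"grip": 5.0,"translation": [-0.05,0.08,-0.7],"rot": [0,0,0]},{"grip": 5.0,"translation": [0,0,0],"rot": [0,0,0]},{"grip": 2.0,"translation": [0,0,0],"rot": [0,0,0]},{"grip": 2.0,"translation": [0,0,0],"rot": [0,0,0]},{"grip": 2.0,"translation": [0,0,0],"rot": [0,0,0]},{"grip": 2.0,"translation": [0,0,0],"rot": [0,0,0]},{"grip": 2.0,"translation": [0,0,0],"rot": [0,0,0]},{"grip": 2.0,"translation": [0,0,0],"rot": [0,0,0]},{"grip": 2.0,"translation": [0,0,0],"rot": [0,0,0]}], "grip_force": 35}}

```text
time_s: 18.03
tcp_pos: [0.5596, 0.2553, 0.2969]
tool_rot: [0.001, 0.795, 0.606, 0.002]
ft_force: [-1.1, -0.8, -1.0]
gripper_width: 0.0254
```

```bash
python3 - <<'E'
from h import *
s=st(); p=s["tcp_pos"]
# arm geometry: knob radius R, phase; hinge from board centre + 130 mm along fixture y (75.1 deg)
u=np.array([np.cos(np.radians(75.1)),np.sin(np.radians(75.1))]); hg=np.array([.5267,.1293])+.13*u
R=np.hypot(.21,.035); ph=np.arctan2(.035,.21)
print("hinge",hg,"knob out",(hg-p[:2])@u*1000,"lateral",(hg-p[:2])@[u[1],-u[0]]*1000)
for th in [1.4,1.3,1.2,1.1,1.0,.9,.8,.7,.6,.5,.4,.3,.2,.15,.12,.1,.08,.06,.04,0]:
    out,up=R*np.cos(th+ph),R*np.sin(th+ph); print(th,(hg-out*u).round(4)*1000,round(85+up*1000,1))
E
```

```text
tcp [559.6 255.3 296.9] z [ 0.004  0.    -1.   ] jaw -15.4 f [-1.06 -0.85 -0.96] w 0.0254 t 18.0333
hinge [0.56012726 0.25492889] knob out -0.20533653577336056 lateral 0.5611252681438015
1.4 [559.8 253.8] 297.9
1.3 [554.4 233.2] 296.7
1.2 [548.9 212.9] 293.4
1.1 [543.7 193. ] 288.0
1.0 [538.5 173.7] 280.6
0.9 [533.6 155.3] 271.3
0.8 [529.  137.8] 260.0
0.7 [524.6 121.5] 247.1
0.6 [520.6 106.5] 232.5
0.5 [517.1  93. ] 216.4
0.4 [513.9  81.2] 199.0
0.3 [511.2  71. ] 180.5
0.2 [509.   62.8] 161.0
0.15 [508.1  59.3] 151.0
0.12 [507.6  57.5] 144.9
0.1 [507.3  56.4] 140.8
0.08 [507.   55.3] 136.7
0.06 [506.8  54.4] 132.5
0.04 [506.5  53.5] 128.4
0 [506.1  52. ] 120.0
```

>>> {"fn": "carry_out", "kwargs": {"rows": [{"grip": 2.0,"translation": [-0.27,-1.03,-0.04],"rot": [0,0,0]},{"grip": 2.0,"translation": [-0.27,-1.03,-0.08],"rot": [0,0,0]},{"grip": 2.0,"translation": [-0.27,-1.02,-0.14],"rot": [0,0,0]},{"grip": 2.0,"translation": [-0.27,-1.02,-0.19],"rot": [0,0,0]},{"grip": 2.0,"translation": [-0.26,-1.0,-0.25],"rot": [0,0,0]},{"grip": 2.0,"translation": [-0.26,-1.0,-0.29],"rot": [0,0,0]},{"grip": 2.0,"translation": [-0.26,-0.97,-0.35],"rot": [0,0,0]},{"grip": 2.0,"translation": [-0.26,-0.97,-0.39],"rot": [0,0,0]}]}}

```text
time_s: 18.7
tcp_pos: [0.537, 0.1706, 0.2782]
tool_rot: [-0.001, 0.795, 0.606, 0.006]
ft_force: [2.4, 3.2, -5.9]
gripper_width: 0.0252
```

```bash
cat >> h.py <<'E'
def kn(zoff=-1.0):
    s=st(); p=s["tcp_pos"]; u=np.array([np.cos(np.radians(75.1)),np.sin(np.radians(75.1))]); hg=np.array([.56013,.25493])
    o=(hg-p[:2])@u; up=p[2]-.085-zoff/1000
    R=np.hypot(.21,.035); ph=np.arctan2(.035,.21); th=np.arctan2(up,o)-ph
    print("theta",round(th,4),"radial err mm",round((np.hypot(o,up)-R)*1000,2),"lat",round((hg-p[:2])@[u[1],-u[0]]*1000,2))
    return s,th
E
python3 -c "from h import *;kn()"
```

```text
tcp [537.  170.6 278.2] z [ 0.009  0.008 -1.   ] jaw -15.4 f [ 2.36  3.23 -5.94] w 0.0252 t 18.7
theta 0.9825 radial err mm 0.1 lat 0.63
```

>>> {"fn": "carry_out", "kwargs": {"rows": [{"grip": 2.0,"translation": [-0.25,-0.93,-0.46],"rot": [0,0,0]},{"grip": 2.0,"translation": [-0.25,-0.91,-0.5],"rot": [0,0,0]},{"grip": 2.0,"translation": [-0.23,-0.89,-0.55],"rot": [0,0,0]},{"grip": 2.0,"translation": [-0.23,-0.86,-0.6],"rot": [0,0,0]},{"grip": 2.0,"translation": [-0.22,-0.83,-0.64],"rot": [0,0,0]},{"grip": 2.0,"translation": [-0.22,-0.8,-0.68],"rot": [0,0,0]},{"grip": 2.0,"translation": [0,0,0],"rot": [0,0,0]}]}}

```text
time_s: 19.28
tcp_pos: [0.522, 0.1141, 0.2391]
tool_rot: [-0.004, 0.796, 0.605, 0.013]
ft_force: [3.0, 2.2, -4.1]
gripper_width: 0.0252
```

```bash
python3 -c "from h import *;kn()"
```

```text
tcp [522.  114.1 239.1] z [ 0.016  0.022 -1.   ] jaw -15.6 f [ 2.99  2.19 -4.14] w 0.0252 t 19.2833
theta 0.651 radial err mm 0.03 lat 0.67
```

>>> {"fn": "carry_out", "kwargs": {"rows": [{"grip": 2.0,"translation": [-0.2,-0.73,-0.75],"rot": [-0.6,0.4,0]},{"grip": 2.0,"translation": [-0.18,-0.7,-0.79],"rot": [-0.6,0.4,0]},{"grip": 2.0,"translation": [-0.17,-0.65,-0.82],"rot": [0,0,0]},{"grip": 2.0,"translation": [-0.17,-0.61,-0.86],"rot": [0,0,0]},{"grip": 2.0,"translation": [-0.15,-0.57,-0.88],"rot": [0,0,0]},{"grip": 2.0,"translation": [-0.14,-0.53,-0.91],"rot": [0,0,0]},{"grip": 2.0,"translation": [0,0,0],"rot": [0,0,0]}]}}

```text
time_s: 19.87
tcp_pos: [0.5115, 0.0745, 0.1861]
tool_rot: [0.0, 0.796, 0.605, 0.005]
ft_force: [3.1, 3.5, -1.3]
gripper_width: 0.0257
```

```bash
python3 -c "from h import *;kn()"
```

```text
tcp [511.5  74.5 186.1] z [ 0.008  0.005 -1.   ] jaw -15.5 f [ 3.13  3.49 -1.28] w 0.0257 t 19.8667
theta 0.3347 radial err mm 0.07 lat 0.64
```

>>> {"fn": "carry_out", "kwargs": {"rows": [{"grip": 2.0,"translation": [-0.1,-0.37,-0.7],"rot": [0,0,0]},{"grip": 2.0,"translation": [-0.09,-0.33,-0.72],"rot": [0,0,0]},{"grip": 2.0,"translation": [-0.08,-0.3,-0.72],"rot": [0,0,0]},{"grip": 2.0,"translation": [-0.07,-0.26,-0.7],"rot": [0,0,0]},{"grip": 2.0,"translation": [-0.05,-0.2,-0.5],"rot": [0,0,0]},{"grip": 2.0,"translation": [0,0,0],"rot": [0,0,0]},{"grip": 2.0,"translation": [0,0,0],"rot": [0,0,0]}]}}

```text
time_s: 20.45
tcp_pos: [0.5073, 0.0586, 0.1476]
tool_rot: [-0.0, 0.796, 0.605, 0.006]
ft_force: [1.5, 2.8, 1.0]
gripper_width: 0.0253
```

```bash
python3 -c "from h import *;kn()"
```

```text
tcp [507.3  58.6 147.6] z [ 0.01   0.008 -1.   ] jaw -15.5 f [1.53 2.79 0.99] w 0.0253 t 20.45
theta 0.1383 radial err mm 0.11 lat 0.56
```

>>> {"fn": "carry_out", "kwargs": {"rows": [{"grip": 2.0,"translation": [-0.01,-0.06,-0.2],"rot": [0,0,0]},{"grip": 2.0,"translation": [0,0,0],"rot": [0,0,0]},{"grip": 2.0,"translation": [0,0,0],"rot": [0,0,0]}]}}

```text
time_s: 20.7
tcp_pos: [0.5071, 0.0579, 0.1452]
tool_rot: [-0.0, 0.796, 0.605, 0.006]
ft_force: [1.9, 3.4, 0.8]
gripper_width: 0.0251
```

>>> {"fn": "carry_out", "kwargs": {"rows": [{"grip": 2.0,"translation": [-0.01,-0.06,-0.2],"rot": [0,0,0]},{"grip": 2.0,"translation": [0,0,0],"rot": [0,0,0]},{"grip": 2.0,"translation": [0,0,0],"rot": [0,0,0]}]}}

```text
time_s: 20.95
tcp_pos: [0.507, 0.0574, 0.1432]
tool_rot: [0.0, 0.796, 0.606, 0.006]
ft_force: [0.9, 3.0, 0.7]
gripper_width: 0.0258
```

>>> {"fn": "carry_out", "kwargs": {"rows": [{"grip": 2.0,"translation": [-0.01,-0.05,-0.2],"rot": [0,0,0]},{"grip": 2.0,"translation": [0,0,0],"rot": [0,0,0]},{"grip": 2.0,"translation": [0,0,0],"rot": [0,0,0]}]}}

```text
time_s: 21.2
tcp_pos: [0.5068, 0.0568, 0.1412]
tool_rot: [0.0, 0.796, 0.606, 0.006]
ft_force: [1.4, 3.5, 1.7]
gripper_width: 0.0253
```

>>> {"fn": "carry_out", "kwargs": {"rows": [{"grip": 2.0,"translation": [-0.01,-0.05,-0.15],"rot": [0,0,0]},{"grip": 2.0,"translation": [0,0,0],"rot": [0,0,0]},{"grip": 2.0,"translation": [0,0,0],"rot": [0,0,0]}]}}

```text
time_s: 21.45
tcp_pos: [0.5067, 0.0564, 0.1396]
tool_rot: [0.0, 0.796, 0.606, 0.006]
ft_force: [1.8, 3.5, 1.7]
gripper_width: 0.0254
```

```bash
python3 -c "from h import *;kn()"
```

```text
tcp [506.7  56.4 139.6] z [ 0.009  0.007 -1.   ] jaw -15.5 f [1.8  3.53 1.68] w 0.0254 t 21.45
theta 0.0987 radial err mm 0.1 lat 0.57
```

>>> {"fn": "carry_out", "kwargs": {"rows": [{"grip": 2.0,"translation": [-0.01,-0.05,-0.2],"rot": [0,0,0]},{"grip": 2.0,"translation": [0,0,0],"rot": [0,0,0]},{"grip": 2.0,"translation": [0,0,0],"rot": [0,0,0]}]}}

```text
time_s: 21.7
tcp_pos: [0.5066, 0.0558, 0.1375]
tool_rot: [0.0, 0.796, 0.606, 0.006]
ft_force: [1.4, 3.8, 1.4]
gripper_width: 0.0258
```

>>> {"fn": "carry_out", "kwargs": {"rows": [{"grip": 2.0,"translation": [-0.01,-0.04,-0.2],"rot": [0,0,0]},{"grip": 2.0,"translation": [0,0,0],"rot": [0,0,0]},{"grip": 2.0,"translation": [0,0,0],"rot": [0,0,0]}]}}

```text
time_s: 21.95
tcp_pos: [0.5065, 0.0554, 0.1357]
tool_rot: [0.0, 0.796, 0.606, 0.006]
ft_force: [1.1, 3.4, 3.2]
gripper_width: 0.0253
```

>>> {"fn": "carry_out", "kwargs": {"rows": [{"grip": 2.0,"translation": [-0.01,-0.04,-0.15],"rot": [0,0,0]},{"grip": 2.0,"translation": [0,0,0],"rot": [0,0,0]},{"grip": 2.0,"translation": [0,0,0],"rot": [0,0,0]}]}}

```text
time_s: 22.2
tcp_pos: [0.5064, 0.0551, 0.1345]
tool_rot: [0.0, 0.796, 0.606, 0.006]
ft_force: [0.7, 3.2, 3.0]
gripper_width: 0.0255
```

```bash
python3 -c "from h import *;kn()"
```

```text
tcp [506.4  55.1 134.5] z [ 0.01   0.007 -1.   ] jaw -15.5 f [0.72 3.18 2.97] w 0.0255 t 22.2
theta 0.0741 radial err mm 0.08 lat 0.51
```

>>> {"fn": "carry_out", "kwargs": {"rows": [{"grip": 2.0,"translation": [-0.01,-0.04,-0.16],"rot": [0,0,0]},{"grip": 2.0,"translation": [0,0,0],"rot": [0,0,0]},{"grip": 2.0,"translation": [0,0,0],"rot": [0,0,0]}]}}

```text
time_s: 22.45
tcp_pos: [0.5064, 0.0548, 0.1331]
tool_rot: [0.0, 0.796, 0.606, 0.006]
ft_force: [0.1, 3.1, 3.4]
gripper_width: 0.0254
```

>>> {"fn": "carry_out", "kwargs": {"rows": [{"grip": 2.0,"translation": [0,-0.03,-0.15],"rot": [0,0,0]},{"grip": 2.0,"translation": [0,0,0],"rot": [0,0,0]},{"grip": 2.0,"translation": [0,0,0],"rot": [0,0,0]}]}}

```text
time_s: 22.7
tcp_pos: [0.5063, 0.0545, 0.1317]
tool_rot: [0.0, 0.796, 0.606, 0.006]
ft_force: [-0.2, 3.5, 4.7]
gripper_width: 0.0255
```

```bash
python3 - <<'E'
from h import *
from plant import cams,sensors
kn(); F=[]
for i in range(10): c=cams.camera("scene"); F.append(sensors.read_state()["ft_force"])
print(np.mean(F,0).round(2),np.std(F,0).round(2)); kn()
cv2.imwrite("pics/s2.png",cv2.resize(c["img"][130:260,290:460,::-1],None,fx=4,fy=4,interpolation=2))
E
```

```text
tcp [506.3  54.5 131.7] z [ 0.01   0.007 -1.   ] jaw -15.4 f [-0.15  3.46  4.67] w 0.0255 t 22.7
theta 0.0609 radial err mm 0.07 lat 0.51
[0.05 3.5  3.76] [0.36 0.45 0.44]
tcp [506.3  54.5 131.8] z [ 0.01   0.007 -1.   ] jaw -15.4 f [0.02 4.   3.19] w 0.0255 t 23.2
theta 0.0612 radial err mm 0.08 lat 0.46
```

View pics/s2.png

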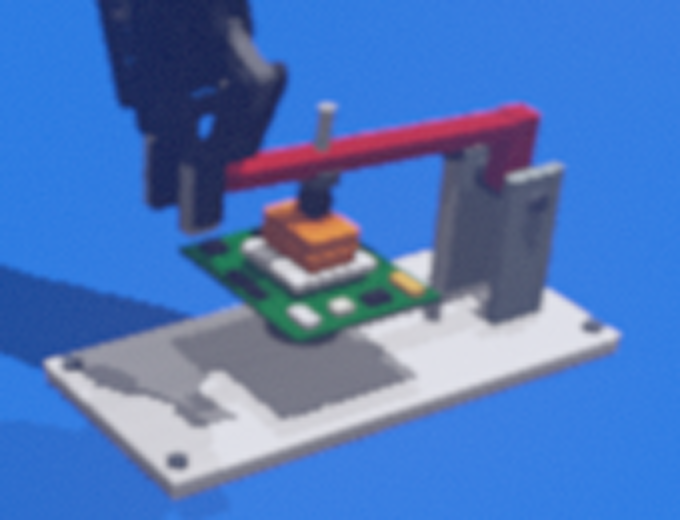

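>>> {"fn": "carry_out", "kwargs": {"rows": [{"grip": 2.0,"translation": [0,-0.02,-0.11],"rot": [0,0,0]},{"grip": 2.0,"translation": [0,0,0],"rot": [0,0,0]},{"grip": 2.0,"translation": [0,0,0],"rot": [0,0,0]}]}}

```text
time_s: 23.45
tcp_pos: [0.5063, 0.0542, 0.1307]
tool_rot: [0.0, 0.796, 0.606, 0.006]
ft_force: [-0.5, 2.8, 4.0]
gripper_width: 0.0258
```

```bash
python3 - <<'E'
from h import *
from plant import cams,sensors
F=[]
for i in range(10): c=cams.camera("scene"); F.append(sensors.read_state()["ft_force"])
print(np.mean(F,0).round(2)); kn()
E
```

```text
[0.29 3.33 4.44]
tcp [506.2  54.2 130.7] z [ 0.01   0.007 -1.   ] jaw -15.4 f [0.24 3.12 4.04] w 0.0254 t 23.95
theta 0.0559 radial err mm 0.09 lat 0.5
```

```bash
python3 -c "
from plant import workorder; print(workorder.sign_off())"
```

```text
the job is handed in; nothing more can be done
None
```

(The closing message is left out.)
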